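Open the paddle-latched bench cabinet

TASK

Open the small bench cabinet: lift its paddle handle until the hidden pawl behind the door lets go, keep it lifted while you swing the door, gently and without flinging it, at least 60 degrees open, then let go and leave the door standing open. Feel for the end of the paddle's lift (it differs from time to time) and do not strain the catch, neither by forcing the paddle against its stop nor by pulling the door while the pawl still holds. Leave the things around the cabinet alone.

Things in the scene. Friction and masses are not known exactly. Their poses are not given: they have to be found in the camera images.
- cabinet: grey steel cabinet fixed to the bench, 160 mm deep (x), 240 mm wide (y), 220 mm high. Origin: centre of its underside, on the bench; x points from its front to its back, z up. Its front (the door) faces its own -x, towards the robot. It never moves, but its place and yaw differ in every episode.
- door (a joint): door angle about its upright hinge, rad: 0 shut, up to 1.9. Hinge at the cabinet's left seen from the robot (cabinet +y); the free edge, at the right, swings out towards the robot, clockwise seen from above. Door 12 mm thick, 226 mm wide, 10 to 216 mm above the bench, about 0.9 kg; stays where it is left (hinge friction 0.15 N m).
- door_hinge (a point): point on the door's hinge line, 180 mm above the bench, level with the paddle's pivot, which lies 165 mm along the door from it and 12 mm in front. Its axes turn with the door: x into the door, y along the door towards the hinge side, z up.
- paddle: dark steel paddle handle on the door's outer face near its free edge, 40 mm below the cabinet's top. Origin: its level pivot pin (along its y), 180 mm above the bench, 6 mm off the door's face. At rest it stands level, straight out along its own -x: a plate 24 mm wide, 5 mm thick, ending in a rolled lip (round bar along y, 16 mm thick, 32 mm wide). Lifting the lip turns it about the pin.
- paddle_grip (a point): where to hold the paddle: centre of the rolled lip, 52 mm from the pin; 32 mm wide along y, 16 mm thick, free air all round. Held by its two ends it turns (and may creep a few mm) between the fingers while lifted. A return spring asks about 2.5 N here at first, 7 N at 24 mm lift; fingers that keep their tilt can add some 5 to 10 N of twisting friction. Let go, it drops back to level.
- latch_plate (a point): latch plate on the door's face, behind the paddle's pin. Behind it, out of sight, the pawl on the paddle's inner end (47 mm from the pin) hooks behind a fixed keeper with 2 mm play. It goes down as the lip goes up and clears the keeper at 6 to 23 mm of lip lift, another value each time; some 2.5 mm later it meets a stiff rubber stop (14 N/mm), felt as a sharp rise of the lifting force.
- latch_inner (a point): point on the door's inner face behind the latch plate. Limit of the catch: pawl against keeper or stop at most 20 N (about 18 N at the lip, on top of spring and friction). Once the door is 10 degrees open the pawl is past the keeper and the paddle need not be held up.
- tape: bystander: black tape measure, 65 x 32 x 55 mm, standing on the cabinet's top. Origin at the centre of its underside.
- pliers: bystander: dark steel pump pliers lying on the bench right of the cabinet, 210 mm long, 12 mm high. Origin at the joint, on the bench.
- offcut: bystander: upright steel tube offcut, 44 mm across, 110 mm high, on the bench right of the cabinet. Origin at the centre of its underside.
- can: bystander: tin with a paper label, 66 mm across, 100 mm high, on the bench left of the cabinet. Origin at the centre of its underside.

How it is judged:
By the outcome, as a careful person would: the job done as asked, in the order asked, and still so for the second after the job is handed in, with the robot touching nothing.
It also fails if it takes over 72 s, if anything falls off the work surface, if the arm or the gripper's body presses on something with over 40 N, if the wrist force passes 120 N, or if a joint passes its speed limit or range.

ROBOT

A 6-joint arm with a two-finger parallel gripper is mounted at the origin on the work surface. World frame = base frame: x ahead of the robot, y to its left, z up, the work surface at z = 0. Lengths are in m, angles in rad, forces in N, time in s.
With the tool pointing down it reaches from about 0.35 to 0.975 m from the base axis. Payload 4.9 kg.
Tool frame: the origin (TCP) lies at the very end of the fingers, on their centre line; the grasp point (between the pads) lies 19 mm behind it (pinch_z is the distance from the TCP to the grasp point, in m); z points along the fingers, y is the line along which they close (so a half turn about z gives the same grasp; the last joint's range is limited). The gripper opens to 85 mm and grips with 20 to 120 N. Pads are 22 mm wide; open, the fingers measure 114 mm over their backs; the gripper's body (76 mm by 85 mm) begins 54 mm behind the grasp point. The pads swing forward as they close: fully open they stand 13 mm farther back than shut.
Start: joints at [-1.467, 0.053, 1.613, -0, 1.476, -0.119], TCP at [0.138, -0.61, 0.231] pointing down, gripper open.
Joint ranges: [-3.01, 3.01], [-1.01, 2.22], [0.06, 2.58], [-1.02, 4.17], [0.09, 2.62], [-3.14, 3.14]. Speed limits (rad/s): [2.57, 2.57, 3.14, 3.14, 3.14, 3.14].

INTERFACE

Orientations are given as a unit quaternion [w, x, y, z].
In Python, from plant import * gives the robot as it stands. The module is installed in compiled form; this text tells all that it offers.
- The arm moves only by the tool play_rows, never from a script. Its arguments are lists of equal length, an entry for each row: "linear": the shift along the world's x, y, z in m, a list of three; "turn": the turn about the world's z in degrees. A call has 1 to 8 rows; each row shifts and turns the commanded pose from where the row before left it; what a row does not reach is not made up. A row lasts 1/8 s, in which the tool goes at most 62.5 mm and 10.7 degrees, less where a joint would pass 70% of its speed; a pose out of reach is approached as far as the arm can. A call is refused whole if a number of a shift passes 0.0625 or a number of a turn 10.7, either way. A call with a gripper value outside its range is refused whole. "hand" is the finger opening in m, from 0 to 0.0854, set as the call begins (left out, the last holds). The fingers move at their own pace and stop on an object; the grip force is fixed at half the most. Time passes only in rows, so rows that do not move let the fingers close. It gives the time, the measured TCP pose, the force, the opening and the grip force at its end, in the units of the state.
- state(): the state, without advancing time (a new reading comes with each control period).
- grab_frame(name): name is "scene" or "top"; returns the picture (420x560x3 uint8, red, green, blue); there is no depth.
- camera_info(name): a dict with "camera_matrix" (3x3 intrinsics, pixels), "origin" and "attitude" of the camera in the world. Camera axes: x right, y down, z forward; pixel columns grow to the right and rows downward; lengths in m; the calibration is good to about 2 mm. A picture is of the moment at which its call begins. camera_info takes no time and is no camera call.
- job_done(): hands the job in; it is judged then, once.
Trained networks look in the newest picture that a camera, given by its name, has taken for a name from the list of things; names that differ only in an ending like _2 or _b are one class to them, and where a whole thing is asked for, a point or a joint stands for the part that bears it (a point fixed in the world has none). Each returns a list of dicts, best first, with "p" (0 to 1); they miss things now and then, are a little off and sometimes report something else, mostly with a low value. They report only what shows in the picture. A call takes as long as a camera call.
- trace(camera, thing): "region" (420x560 bool, what is visible of it) and "location" ([column, row] in pixels, amid what is visible of it).
The state is a dict: "time": time; "joint_pos": joint angles; "joint_vel": joint speeds; "joint_efforts": joint torques, N m; "tool_pos": TCP position; "tool_rot": TCP orientation; "contact_force": force on the tool from outside, world axes, zero at the start; "ft_torque": the same for the moment, N m; "gripper_width": opening from 0.0 (shut) to 1.0 (fully open); "grasp_force": force on a finger pad.
Only numpy, scipy, OpenCV 4.12 (cv2) and the standard library are available. Lean on these libraries where they do the work, as an engineer would, in place of code of your own. Each camera call takes 0.05 s, during which the arm holds its last target. There are 200 camera calls.

## Working session

There is one attempt and no reset: what is moved stays moved. The work goes in short steps, Python scripts to look and compute and a tool call to move; the robot and the scene stay as the last step left them, time stands still between calls to the robot, and variables do not carry over. Pictures are saved under pics/ and viewed, at most 10 in all, crops included, and the job is handed in when it is done.

Besides the shell and the picture viewer there is one more tool, called after "Request:" by a JSON object that holds its "method" and its "body", one argument or row to a line. play_rows: Moves the arm, as the interface text tells. Its arguments: {"type":"object","properties":{"linear":{"type":"array","items":{"type":"array","items":{"type":"number"}}},"turn":{"type":"array","items":{"type":"number"}},"hand":{"type":"number"}},"required":["linear","turn"]}

```bash
mkdir -p pics
cat > h.py <<'E'
from plant import *
import numpy as np, cv2
from scipy.spatial.transform import Rotation as R
def cam(n):
    c=camera_info(n); K=np.array(c["camera_matrix"]); a=np.array(c["attitude"],float)
    M=a if a.shape==(3,3) else R.from_quat(np.r_[a[1:],a[0]]).as_matrix()
    return K,np.array(c["origin"]),M
def ray(n,px):
    K,o,M=cam(n); d=M@np.linalg.inv(K)@np.array([px[0],px[1],1.]); return o,d/np.linalg.norm(d)
def atz(n,px,z):
    o,d=ray(n,px); return o+d*(z-o[2])/d[2]
def proj(n,p):
    K,o,M=cam(n); q=K@M.T@(np.array(p)-o); return q[:2]/q[2]
def tri(p1,p2):
    o1,d1=ray("scene",p1);o2,d2=ray("top",p2)
    t=np.linalg.lstsq(np.c_[d1,-d2],o2-o1,rcond=None)[0]
    a,b=o1+d1*t[0],o2+d2*t[1]; return (a+b)/2,np.linalg.norm(a-b)
E
python3 - <<'E'
from h import *
a=grab_frame("scene");b=grab_frame("top")
cv2.imwrite("pics/a.png",a[...,::-1]);cv2.imwrite("pics/b.png",b[...,::-1])
for n in("scene","top"):
    print(n,camera_info(n))
    for t in("cabinet","paddle","paddle_grip","latch_plate","tape","offcut","can","pliers"):
        print(t,[(round(r["p"],2),np.round(r["location"],1),r["region"].sum()) for r in trace(n,t)[:2]])
print(state())
E
```

```text
scene {'camera_matrix': array([[379.16972923,   0.        , 276.5194825 ],
       [  0.        , 379.16972923, 205.89065255],
       [  0.        ,   0.        ,   1.        ]]), 'origin': array([0.79700923, 0.43208782, 0.75322126]), 'attitude': array([-0.05053406,  0.14984123,  0.92683886, -0.34053434])}
cabinet [(0.7, array([220.3, 228.7]), np.int64(1263)), (0.65, array([235.2, 247.6]), np.int64(14441))]
paddle [(0.76, array([271.6, 182.6]), np.int64(282))]
paddle_grip [(0.63, array([271.1, 179.2]), np.int64(305))]
latch_plate [(0.91, array([269. , 189.3]), np.int64(1015)), (0.39, array([218.6, 227.5]), np.int64(1236))]
tape [(0.58, array([219.8, 228.9]), np.int64(1226)), (0.53, array([272.6, 183.7]), np.int64(280))]
offcut [(0.29, array([273.2, 182.5]), np.int64(279))]
can [(0.94, array([312.6, 308.4]), np.int64(1438))]
pliers [(0.74, array([275.6, 168.2]), np.int64(514))]
top {'camera_matrix': array([[471.58615116,   0.        , 276.40565957],
       [  0.        , 471.58615116, 202.18320065],
       [  0.        ,   0.        ,   1.        ]]), 'origin': array([ 0.53774536, -0.0
[... 719 characters left out ...]
837e+00,  5.26633525e-02,  1.61289010e+00, -3.88629645e-05,
        1.47599349e+00, -1.19013028e-01]), 'joint_vel': array([-4.27616249e-04, -5.91764024e-05, -1.06129501e-04, -1.11173781e-03,
        2.52436818e-04, -2.63794089e-03]), 'joint_efforts': array([-1.53726451e-03, -3.93676472e+01, -3.70471644e+01, -2.19380463e-04,
        3.81589934e-04, -2.90029174e-07]), 'tool_pos': array([ 0.13811837, -0.60953352,  0.23133224]), 'tool_rot': array([ 2.27076551e-05,  9.93797839e-01,  1.11201860e-01, -1.95170098e-05]), 'contact_force': array([ 0.21185454,  0.08358856, -0.3034656 ]), 'ft_torque': array([-0.00414467,  0.02893136, -0.03014357]), 'grasp_force': 0.0, 'gripper_width': 0.9994624106733645}
```

View pics/a.png

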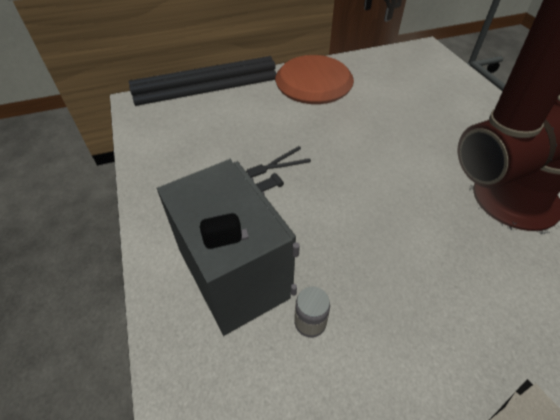

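View pics/b.png

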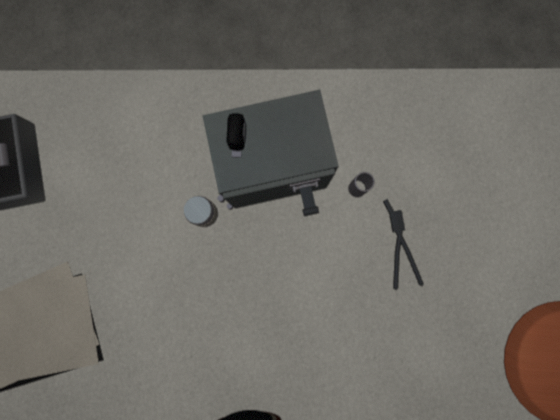

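Scene view: grey cabinet with its front edge facing the robot, can at (312,308), pliers at (275,168). Top view: cabinet-top corners at about (204,115), (320,91), (337,167), (222,193), paddle lip at about (310,210), offcut (362,183), can (200,211). I'll measure the front edge and the lip.

```bash
cat > m.py <<'E'
from h import *
b=grab_frame("top")
r=trace("top","paddle")[0]; m=r["region"]
ys,xs=np.nonzero(m); print("paddle box",xs.min(),xs.max(),ys.min(),ys.max())
c=[atz("top",p,.22) for p in((204,115),(320,91),(337,167),(222,193))]
for q in c: print(np.round(q,4))
print("edges",[np.round(np.linalg.norm(c[i]-c[(i+1)%4]),3) for i in range(4)])
e=c[2]-c[3]; e2=c[1]-c[0]
for v in(e,e2): print("yaw",np.degrees(np.arctan2(v[0],-v[1])))
for p in((310,210),(303,215),(318,212)):print("lip",atz("top",p,.188))
cr=cv2.resize(b[80:230,180:380],None,fx=4,fy=4,interpolation=cv2.INTER_CUBIC)
cr=cv2.convertScaleAbs(cr,alpha=2.0,beta=10)
cv2.imwrite("pics/c.png",cr[...,::-1])
E
python3 m.py
```

```text
paddle box 300 318 185 216
[0.8125 0.1141 0.22  ]
[ 0.8606 -0.1155  0.22  ]
[ 0.7078 -0.1474  0.22  ]
[0.6568 0.0759 0.22  ]
edges [np.float64(0.235), np.float64(0.156), np.float64(0.229), np.float64(0.16)]
yaw 12.87682300775557
yaw 11.837826716783796
lip [ 0.62684996 -0.09620856  0.188     ]
lip [ 0.61682723 -0.08222922  0.188     ]
lip [ 0.62286506 -0.1121115   0.188     ]
```

View pics/c.png

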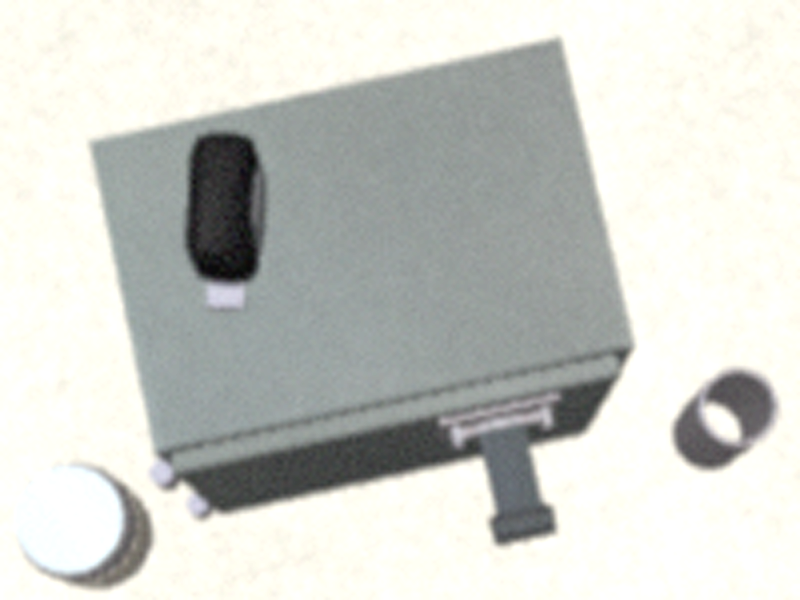

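The crop shows the lip's near edge running (495,535)–(553,525), with its centre at about (524,522), which is full-frame (311,210.5). The hinge knuckles are at (163,473) and (200,505).

```bash
cat > m2.py <<'E'
from h import *
f=lambda p:(180+p[0]/4,80+p[1]/4)
c=[atz("top",f(p),.22) for p in((92,143),(560,38),(632,345),(157,455))]
print([np.round(np.linalg.norm(c[i]-c[(i+1)%4]),3) for i in range(4)])
e=(c[2]-c[3])+(c[1]-c[0]); print("yaws",[np.degrees(np.arctan2(v[0],-v[1])) for v in(c[2]-c[3],c[1]-c[0])],[np.degrees(np.arctan2(-v[1],-v[0]))+0 for v in(c[2]-c[1],c[3]-c[0])])
lip=atz("top",f((524,520)),.186); print("lip",lip)
y=-np.arctan2(-e[0],-e[1]) ; ex=np.array([-e[1],e[0]]);ex=-ex if ex[0]<0 else ex
ex/=np.linalg.norm(ex); ey=np.array([-ex[1],ex[0]])
print("ex",ex,"ey",ey,"yaw",np.degrees(np.arctan2(ex[1],ex[0])))
print("hinge",lip[:2]+.064*ex+.165*ey, "knuckle",atz("top",f((163,473)),.19)[:2])
cc=sum(c)[:2]/4
print("rel to cabinet centre: lip",(lip[:2]-cc)@ex,(lip[:2]-cc)@ey)
for n,p in(("can",f((72,520))),("off",f((740,405)))): print(n,atz("top",p,.1)[:2])
s=grab_frame("scene")
print("lip proj in scene",proj("scene",[lip[0],lip[1],.18]),proj("scene",np.r_[c[2]]))
cr=cv2.resize(s[150:270,200:360],None,fx=5,fy=5,interpolation=cv2.INTER_CUBIC)
cv2.imwrite("pics/d.png",cv2.convertScaleAbs(cr,alpha=2.,beta=10)[...,::-1])
st=state();print("tool yaw",R.from_quat(st["tool_rot"][[1,2,3,0]]).as_matrix())
E
python3 m2.py
```

```text
[np.float64(0.238), np.float64(0.158), np.float64(0.237), np.float64(0.16)]
yaws [np.float64(13.179373630860217), np.float64(12.823979258290338)] [np.float64(12.358171304266452), np.float64(12.615259885982814)]
lip [ 0.62704229 -0.0983058   0.186     ]
ex [0.97436451 0.22497511] ey [-0.22497511  0.97436451] yaw 13.001414479938
hinge [0.65228072 0.07686275] knuckle [0.65010178 0.08237145]
rel to cabinet centre: lip -0.14768159208193907 -0.04944769430432886
can [0.63493428 0.14457492]
off [ 0.69862164 -0.22132905]
lip proj in scene [276.84938147 180.0218369 ] [231.09069352 158.79100348]
tool yaw [[ 9.75284896e-01  2.20951059e-01 -2.30280570e-05]
 [ 2.20951058e-01 -9.75284896e-01 -4.05118692e-05]
 [-3.14100566e-05  3.44225406e-05 -9.99999999e-01]]
```

View pics/d.png

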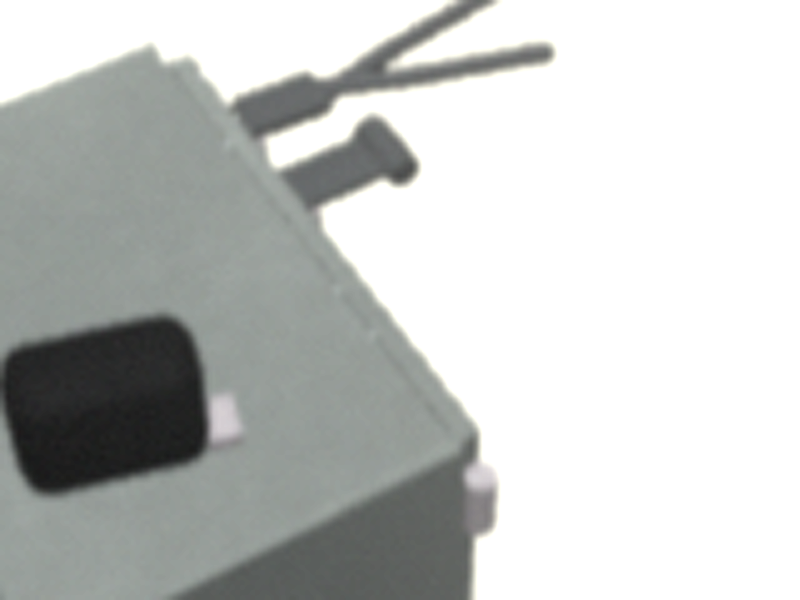

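Scene crop: the lip centre is at about (390,155), which is full-frame (278,181). My projection gives (277,180), so they agree. The start yaw of the tool already matches the door, so I'll move above the lip.

Request:
{"method": "play_rows", "body": {
  "linear": [
    [0.04,0.042,0.002],
    [0.041,0.043,0.002],
    [0.041,0.043,0],
    [0.041,0.043,0],
    [0.041,0.043,0],
    [0.041,0.043,0],
    [0.041,0.043,0],
    [0.041,0.043,0]
  ],
  "turn": [0,0,0,0,0,0,0,0],
  "hand": 0.07
}}

```text
time: 2.05
tool_pos: [0.4663, -0.265, 0.2357]
tool_rot: [0.0, 0.994, 0.111, 0.0]
contact_force: [0.6, -0.6, 0.4]
gripper_width: 0.816
grasp_force: 0.0
```

Request:
{"method": "play_rows", "body": {
  "linear": [
    [0.041,0.043,0],
    [0.041,0.043,0],
    [0.041,0.043,0],
    [0.039,0.039,0],
    [0,0,0],
    [0,0,0]
  ],
  "turn": [0,0,0,0,0,0]
}}

```text
time: 2.8
tool_pos: [0.6269, -0.0986, 0.2351]
tool_rot: [0.0, 0.994, 0.111, -0.0]
contact_force: [-1.0, -0.1, 0.2]
gripper_width: 0.82
grasp_force: 0.0
```

Run:
```python
from h import *
s=grab_frame("scene");t=grab_frame("top")
st=state();print(st["time"],st["tool_pos"],st["contact_force"],st["joint_pos"],st["gripper_width"],R.from_quat(st["tool_rot"][[1,2,3,0]]).as_matrix()[:,0])
print("tri",tri((278,181),(311,210.2)))
a=cv2.resize(s[140:240,230:330],(400,400),interpolation=cv2.INTER_CUBIC)
b=cv2.resize(t[140:240,260:360],(400,400),interpolation=cv2.INTER_CUBIC)
cv2.imwrite("pics/e.png",cv2.convertScaleAbs(np.hstack([a,b]),alpha=1.8,beta=10)[...,::-1])
print(proj("scene",st["tool_pos"]),proj("top",st["tool_pos"]))
```

```text
2.9 [ 0.6265465  -0.0993922   0.23534219] [-0.30025579 -0.02476634 -0.01356916] [-2.74450301e-01  7.23410729e-02  1.58563905e+00 -2.40949917e-04
  1.48373891e+00  1.07480615e+00] 0.8156577697266109 [ 9.75555617e-01  2.19752559e-01 -2.25384601e-04]
tri (array([ 0.62611133, -0.09814736,  0.17720711]), np.float64(0.0029744289290764355))
[276.70103328 160.20534107] [312.93769339 207.79832469]
```

View pics/e.png

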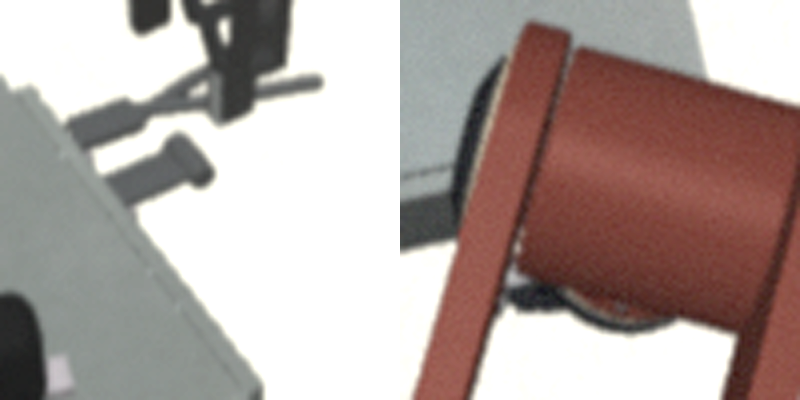

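In the left (scene) panel the fingertips at (288,170) and (268,148) straddle the lip at (278,181), in line with it. The arm hides the lip in the top view. I'll descend and check the force.

Request:
{"method": "play_rows", "body": {
  "linear": [
    [0,0,-0.015],
    [0,0,-0.015],
    [0,0,-0.015],
    [0,0,-0.015],
    [0,0,-0.015],
    [0,0,0],
    [0,0,0]
  ],
  "turn": [0,0,0,0,0,0,0]
}}

```text
time: 3.78
tool_pos: [0.6274, -0.0986, 0.1607]
tool_rot: [0.0, 0.994, 0.111, 0.0]
contact_force: [0.0, -0.7, 0.9]
gripper_width: 0.82
grasp_force: 0.0
```

Request:
{"method": "play_rows", "body": {
  "linear": [
    [0,0,0],
    [0,0,0],
    [0,0,0],
    [0,0,0],
    [0,0,0]
  ],
  "turn": [0,0,0,0,0],
  "hand": 0.04
}}

```text
time: 4.4
tool_pos: [0.6271, -0.0985, 0.1603]
tool_rot: [0.0, 0.994, 0.111, -0.0]
contact_force: [0.4, 0.0, 0.2]
gripper_width: 0.463
grasp_force: 0.0
```

Run:
```python
from h import *
s=grab_frame("scene")
st=state();print(st["time"],st["tool_pos"],st["contact_force"],st["gripper_width"]*85.4)
a=cv2.resize(s[140:220,230:330],(800,640),interpolation=cv2.INTER_CUBIC)[:600]
cv2.imwrite("pics/f.png",cv2.convertScaleAbs(a,alpha=2.2,beta=15)[...,::-1])
```

```text
4.45 [ 0.62706528 -0.09851522  0.16028545] [ 0.75756103  0.13607516 -0.36185182] 40.05598440388474
```

View pics/f.png

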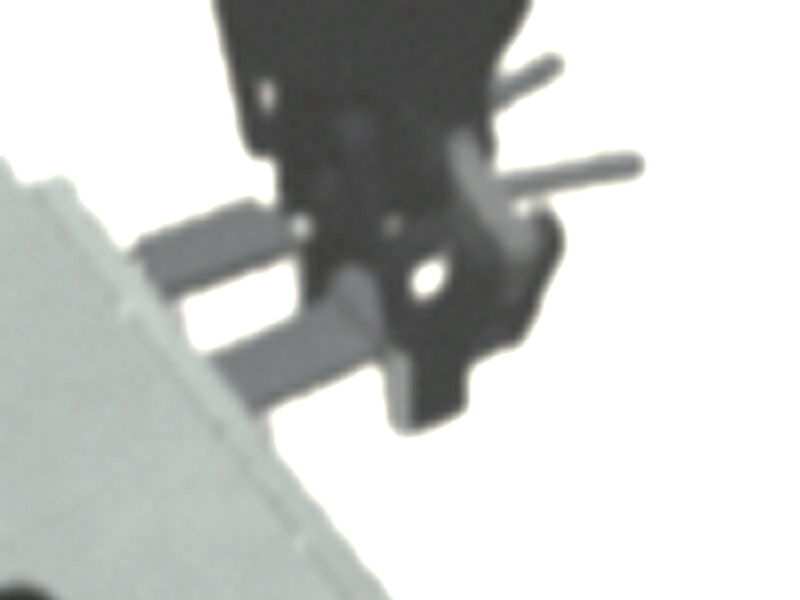

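The near finger at (425,400) covers the lip's end and nothing is touching yet, so the lip is between the fingers. Closing now.

Request:
{"method": "play_rows", "body": {
  "linear": [
    [0,0,0],
    [0,0,0],
    [0,0,0],
    [0,0,0],
    [0,0,0]
  ],
  "turn": [0,0,0,0,0],
  "hand": 0.02
}}

```text
time: 5.08
tool_pos: [0.6271, -0.0987, 0.1605]
tool_rot: [0.0, 0.994, 0.111, 0.0]
contact_force: [-1.0, -1.6, 2.9]
gripper_width: 0.357
grasp_force: 59.4
```

Gripped: 59 N, about 30.5 mm opening. I'll lift to 6 mm along the arc first (the stop can't come before 8.5 mm), then feel in 1 mm steps.

Request:
{"method": "play_rows", "body": {
  "linear": [
    [0,0,0.001],
    [0,0,0.001],
    [0,0,0.001],
    [0,0,0]
  ],
  "turn": [0,0,0,0]
}}

```text
time: 5.58
tool_pos: [0.6263, -0.0986, 0.1619]
tool_rot: [-0.0, 0.994, 0.111, -0.001]
contact_force: [0.4, -3.4, -6.9]
gripper_width: 0.358
grasp_force: 59.8
```

Request:
{"method": "play_rows", "body": {
  "linear": [
    [0,0,0.001],
    [0,0,0.001],
    [0.0003,0.0001,0.001],
    [0,0,0]
  ],
  "turn": [0,0,0,0]
}}

```text
time: 6.08
tool_pos: [0.6262, -0.0985, 0.1651]
tool_rot: [-0.0, 0.994, 0.111, -0.002]
contact_force: [-1.5, -4.5, -13.1]
gripper_width: 0.359
grasp_force: 60.3
```

Request:
{"method": "play_rows", "body": {
  "linear": [
    [0.0001,0,0.001],
    [0,0,0],
    [0,0,0]
  ],
  "turn": [0,0,0]
}}

```text
time: 6.45
tool_pos: [0.6271, -0.0984, 0.167]
tool_rot: [-0.0, 0.994, 0.111, -0.001]
contact_force: [-2.1, -4.3, -13.4]
gripper_width: 0.362
grasp_force: 60.3
```

Request:
{"method": "play_rows", "body": {
  "linear": [
    [0.0001,0,0.001],
    [0,0,0],
    [0,0,0]
  ],
  "turn": [0,0,0]
}}

```text
time: 6.82
tool_pos: [0.6274, -0.0984, 0.1681]
tool_rot: [-0.0, 0.994, 0.111, -0.0]
contact_force: [-1.0, -4.4, -14.1]
gripper_width: 0.36
grasp_force: 60.3
```

Request:
{"method": "play_rows", "body": {
  "linear": [
    [0.0002,0,0.001],
    [0,0,0],
    [0,0,0]
  ],
  "turn": [0,0,0]
}}

```text
time: 7.2
tool_pos: [0.6277, -0.0984, 0.1692]
tool_rot: [-0.0, 0.994, 0.111, -0.0]
contact_force: [-1.7, -3.9, -14.0]
gripper_width: 0.358
grasp_force: 60.4
```

Request:
{"method": "play_rows", "body": {
  "linear": [
    [0.0002,0,0.001],
    [0,0,0],
    [0,0,0]
  ],
  "turn": [0,0,0]
}}

```text
time: 7.58
tool_pos: [0.6281, -0.0983, 0.1705]
tool_rot: [-0.0, 0.994, 0.111, 0.0]
contact_force: [-1.5, -3.6, -13.5]
gripper_width: 0.357
grasp_force: 60.4
```

Request:
{"method": "play_rows", "body": {
  "linear": [
    [0.0002,0.0001,0.001],
    [0,0,0],
    [0,0,0]
  ],
  "turn": [0,0,0]
}}

```text
time: 7.95
tool_pos: [0.6284, -0.0983, 0.1715]
tool_rot: [-0.0, 0.994, 0.111, 0.0]
contact_force: [-0.5, -3.6, -13.5]
gripper_width: 0.36
grasp_force: 60.5
```

Request:
{"method": "play_rows", "body": {
  "linear": [
    [0.0002,0.0001,0.001],
    [0,0,0],
    [0,0,0]
  ],
  "turn": [0,0,0]
}}

```text
time: 8.32
tool_pos: [0.6285, -0.0983, 0.1724]
tool_rot: [0.0, 0.994, 0.111, 0.0]
contact_force: [-1.1, -3.9, -13.7]
gripper_width: 0.359
grasp_force: 60.4
```

Request:
{"method": "play_rows", "body": {
  "linear": [
    [0.0002,0.0001,0.001],
    [0,0,0],
    [0,0,0]
  ],
  "turn": [0,0,0]
}}

```text
time: 8.7
tool_pos: [0.6286, -0.0982, 0.1734]
tool_rot: [0.0, 0.994, 0.111, 0.0]
contact_force: [0.1, -4.4, -14.2]
gripper_width: 0.361
grasp_force: 60.4
```

Request:
{"method": "play_rows", "body": {
  "linear": [
    [0.0003,0.0001,0.001],
    [0,0,0],
    [0,0,0]
  ],
  "turn": [0,0,0]
}}

```text
time: 9.07
tool_pos: [0.6289, -0.0981, 0.1744]
tool_rot: [0.0, 0.994, 0.111, -0.0]
contact_force: [-1.0, -4.7, -14.0]
gripper_width: 0.362
grasp_force: 60.4
```

Request:
{"method": "play_rows", "body": {
  "linear": [
    [0.0003,0.0001,0.001],
    [0,0,0],
    [0,0,0]
  ],
  "turn": [0,0,0]
}}

```text
time: 9.45
tool_pos: [0.6292, -0.098, 0.1754]
tool_rot: [0.0, 0.994, 0.111, -0.0]
contact_force: [-1.1, -4.2, -14.3]
gripper_width: 0.363
grasp_force: 60.4
```

Request:
{"method": "play_rows", "body": {
  "linear": [
    [0.0003,0.0001,0.001],
    [0,0,0],
    [0,0,0]
  ],
  "turn": [0,0,0]
}}

```text
time: 9.82
tool_pos: [0.6292, -0.098, 0.1758]
tool_rot: [0.0, 0.994, 0.111, -0.0]
contact_force: [-0.3, -6.3, -15.3]
gripper_width: 0.36
grasp_force: 60.6
```

Request:
{"method": "play_rows", "body": {
  "linear": [
    [0.0002,0.0001,0.0007],
    [0,0,0],
    [0,0,0]
  ],
  "turn": [0,0,0]
}}

```text
time: 10.2
tool_pos: [0.6295, -0.0979, 0.1767]
tool_rot: [0.0, 0.994, 0.111, -0.0]
contact_force: [-1.6, -4.9, -14.0]
gripper_width: 0.36
grasp_force: 60.5
```

Just noise; that's 16.3 mm of lift so far.

Request:
{"method": "play_rows", "body": {
  "linear": [
    [0.0003,0.0001,0.001],
    [0,0,0],
    [0,0,0]
  ],
  "turn": [0,0,0]
}}

```text
time: 10.58
tool_pos: [0.6298, -0.0978, 0.1776]
tool_rot: [0.0, 0.994, 0.111, -0.0]
contact_force: [-0.0, -5.0, -15.0]
gripper_width: 0.355
grasp_force: 60.5
```

Request:
{"method": "play_rows", "body": {
  "linear": [
    [0.0003,0.0001,0.001],
    [0,0,0],
    [0,0,0]
  ],
  "turn": [0,0,0]
}}

```text
time: 10.95
tool_pos: [0.6301, -0.0978, 0.1786]
tool_rot: [0.0, 0.994, 0.111, -0.0]
contact_force: [-0.5, -5.7, -15.3]
gripper_width: 0.356
grasp_force: 60.5
```

Request:
{"method": "play_rows", "body": {
  "linear": [
    [0.0004,0.0001,0.001],
    [0,0,0],
    [0,0,0]
  ],
  "turn": [0,0,0]
}}

```text
time: 11.32
tool_pos: [0.6304, -0.0976, 0.1796]
tool_rot: [0.0, 0.994, 0.111, -0.0]
contact_force: [-0.0, -5.0, -15.2]
gripper_width: 0.353
grasp_force: 60.5
```

Request:
{"method": "play_rows", "body": {
  "linear": [
    [0.0004,0.0001,0.001],
    [0,0,0],
    [0,0,0]
  ],
  "turn": [0,0,0]
}}

```text
time: 11.7
tool_pos: [0.6308, -0.0976, 0.1805]
tool_rot: [0.0, 0.994, 0.111, -0.001]
contact_force: [-0.5, -5.1, -14.4]
gripper_width: 0.36
grasp_force: 60.6
```

Request:
{"method": "play_rows", "body": {
  "linear": [
    [0.0004,0.0001,0.001],
    [0,0,0],
    [0,0,0]
  ],
  "turn": [0,0,0]
}}

```text
time: 12.08
tool_pos: [0.631, -0.0975, 0.1812]
tool_rot: [0.0, 0.994, 0.111, -0.001]
contact_force: [-0.7, -6.1, -16.0]
gripper_width: 0.355
grasp_force: 60.6
```

Request:
{"method": "play_rows", "body": {
  "linear": [
    [0.0003,0.0001,0.0007],
    [0,0,0],
    [0,0,0]
  ],
  "turn": [0,0,0]
}}

```text
time: 12.45
tool_pos: [0.6314, -0.0974, 0.182]
tool_rot: [0.0, 0.994, 0.111, -0.001]
contact_force: [-0.8, -6.5, -16.3]
gripper_width: 0.356
grasp_force: 60.5
```

Request:
{"method": "play_rows", "body": {
  "linear": [
    [0.0004,0.0001,0.0008],
    [0,0,0],
    [0,0,0]
  ],
  "turn": [0,0,0]
}}

```text
time: 12.82
tool_pos: [0.6314, -0.0974, 0.1823]
tool_rot: [0.0, 0.994, 0.111, -0.001]
contact_force: [-1.1, -5.0, -16.5]
gripper_width: 0.36
grasp_force: 60.6
```

Request:
{"method": "play_rows", "body": {
  "linear": [
    [0.0003,0.0001,0.0007],
    [0,0,0],
    [0,0,0]
  ],
  "turn": [0,0,0]
}}

```text
time: 13.2
tool_pos: [0.6318, -0.0973, 0.1831]
tool_rot: [0.0, 0.994, 0.111, -0.001]
contact_force: [-2.0, -6.7, -15.4]
gripper_width: 0.359
grasp_force: 60.6
```

Request:
{"method": "play_rows", "body": {
  "linear": [
    [0.0004,0.0001,0.0008],
    [0,0,0],
    [0,0,0]
  ],
  "turn": [0,0,0]
}}

```text
time: 13.58
tool_pos: [0.6322, -0.0972, 0.184]
tool_rot: [0.0, 0.994, 0.111, -0.001]
contact_force: [-1.2, -6.0, -15.3]
gripper_width: 0.357
grasp_force: 60.6
```

Request:
{"method": "play_rows", "body": {
  "linear": [
    [0.0004,0.0001,0.0008],
    [0,0,0],
    [0,0,0]
  ],
  "turn": [0,0,0]
}}

```text
time: 13.95
tool_pos: [0.6326, -0.0971, 0.1848]
tool_rot: [0.0, 0.994, 0.111, -0.001]
contact_force: [-2.0, -6.5, -16.3]
gripper_width: 0.361
grasp_force: 60.6
```

Request:
{"method": "play_rows", "body": {
  "linear": [
    [0.0004,0.0001,0.0008],
    [0,0,0],
    [0,0,0]
  ],
  "turn": [0,0,0]
}}

```text
time: 14.32
tool_pos: [0.6329, -0.097, 0.1854]
tool_rot: [0.0, 0.994, 0.111, -0.001]
contact_force: [-1.8, -6.2, -15.5]
gripper_width: 0.359
grasp_force: 60.6
```

Request:
{"method": "play_rows", "body": {
  "linear": [
    [0.0004,0.0001,0.0008],
    [0,0,0],
    [0,0,0]
  ],
  "turn": [0,0,0]
}}

```text
time: 14.7
tool_pos: [0.6334, -0.0969, 0.1863]
tool_rot: [0.0, 0.994, 0.111, -0.001]
contact_force: [-0.5, -6.1, -16.7]
gripper_width: 0.356
grasp_force: 60.6
```

Run:
```python
from h import *
s=grab_frame("scene")
st=state();print(st["time"],st["tool_pos"],st["contact_force"],st["ft_torque"])
a=cv2.resize(s[140:215,230:330],(800,600),interpolation=cv2.INTER_CUBIC)
cv2.imwrite("pics/g.png",cv2.convertScaleAbs(a,alpha=2.2,beta=15)[...,::-1])
```

```text
14.75 [ 0.63341094 -0.09694174  0.18630714] [ -1.18163673  -7.21011574 -16.17957732] [-0.9640624   0.57611614 -0.09462144]
```

View pics/g.png

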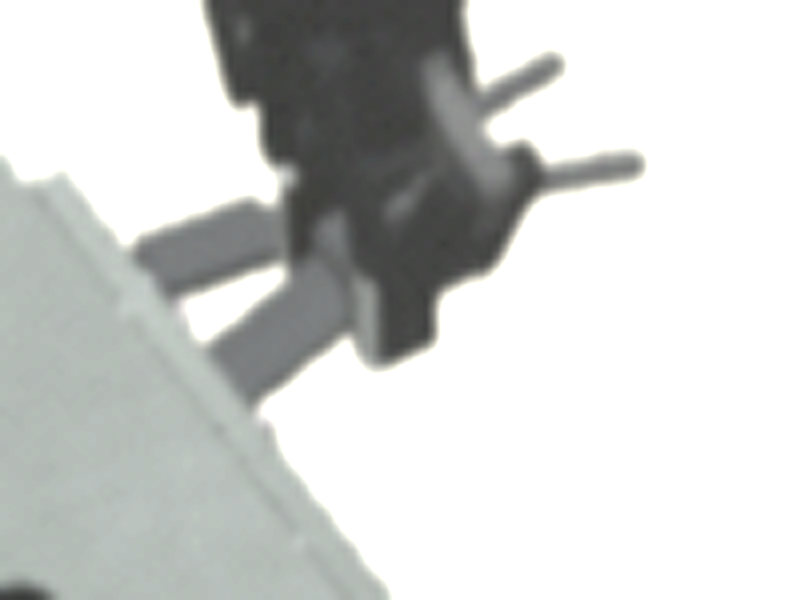

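The paddle is clearly tilted up (lip around (340,260)) and still gripped. The stop hasn't been felt yet and some creep is possible, so I'll continue.

Request:
{"method": "play_rows", "body": {
  "linear": [
    [0.0004,0.0001,0.0008],
    [0,0,0],
    [0,0,0]
  ],
  "turn": [0,0,0]
}}

```text
time: 15.12
tool_pos: [0.6339, -0.0968, 0.1872]
tool_rot: [0.0, 0.994, 0.111, -0.001]
contact_force: [-0.8, -7.1, -15.8]
gripper_width: 0.358
grasp_force: 60.6
```

Request:
{"method": "play_rows", "body": {
  "linear": [
    [0.0004,0.0001,0.0008],
    [0,0,0],
    [0,0,0]
  ],
  "turn": [0,0,0]
}}

```text
time: 15.5
tool_pos: [0.634, -0.0968, 0.1875]
tool_rot: [0.0, 0.994, 0.111, -0.001]
contact_force: [0.1, -7.0, -16.9]
gripper_width: 0.358
grasp_force: 60.7
```

Request:
{"method": "play_rows", "body": {
  "linear": [
    [0.0004,0.0001,0.0007],
    [0,0,0],
    [0,0,0]
  ],
  "turn": [0,0,0]
}}

```text
time: 15.88
tool_pos: [0.6344, -0.0967, 0.1882]
tool_rot: [0.0, 0.994, 0.111, -0.001]
contact_force: [-0.8, -6.9, -15.7]
gripper_width: 0.353
grasp_force: 60.7
```

Request:
{"method": "play_rows", "body": {
  "linear": [
    [0.0004,0.0001,0.0007],
    [0,0,0],
    [0,0,0]
  ],
  "turn": [0,0,0]
}}

```text
time: 16.25
tool_pos: [0.6349, -0.0966, 0.1891]
tool_rot: [0.0, 0.994, 0.111, -0.001]
contact_force: [-1.1, -6.1, -17.3]
gripper_width: 0.362
grasp_force: 60.6
```

Request:
{"method": "play_rows", "body": {
  "linear": [
    [0.0004,0.0001,0.0007],
    [0,0,0],
    [0,0,0]
  ],
  "turn": [0,0,0]
}}

```text
time: 16.62
tool_pos: [0.6352, -0.0965, 0.1896]
tool_rot: [0.0, 0.994, 0.111, -0.001]
contact_force: [-1.0, -7.1, -17.0]
gripper_width: 0.356
grasp_force: 60.7
```

Comparing the two scene crops, the lip rose only about 85 % of the tool's rise (about 4 mm of creep), so the true lift is about 24 mm. A little more to go.

Request:
{"method": "play_rows", "body": {
  "linear": [
    [0.0004,0.0001,0.0007],
    [0,0,0],
    [0,0,0]
  ],
  "turn": [0,0,0]
}}

```text
time: 17.0
tool_pos: [0.6357, -0.0964, 0.1903]
tool_rot: [0.0, 0.994, 0.111, -0.001]
contact_force: [-1.2, -6.0, -17.0]
gripper_width: 0.359
grasp_force: 60.6
```

Request:
{"method": "play_rows", "body": {
  "linear": [
    [0.0004,0.0001,0.0007],
    [0,0,0],
    [0,0,0]
  ],
  "turn": [0,0,0]
}}

```text
time: 17.38
tool_pos: [0.6358, -0.0964, 0.1905]
tool_rot: [0.0, 0.994, 0.111, -0.002]
contact_force: [-0.9, -7.3, -18.4]
gripper_width: 0.356
grasp_force: 60.8
```

Request:
{"method": "play_rows", "body": {
  "linear": [
    [0.0003,0.0001,0.0006],
    [0,0,0],
    [0,0,0]
  ],
  "turn": [0,0,0]
}}

```text
time: 17.75
tool_pos: [0.6359, -0.0964, 0.1906]
tool_rot: [0.0, 0.994, 0.111, -0.002]
contact_force: [-0.5, -7.9, -20.0]
gripper_width: 0.356
grasp_force: 60.9
```

Request:
{"method": "play_rows", "body": {
  "linear": [
    [0.0002,0,0.0005],
    [0,0,0],
    [0,0,0]
  ],
  "turn": [0,0,0]
}}

```text
time: 18.12
tool_pos: [0.6359, -0.0964, 0.1907]
tool_rot: [0.0, 0.994, 0.111, -0.002]
contact_force: [0.1, -7.8, -20.3]
gripper_width: 0.358
grasp_force: 61.0
```

The stop is felt: the tool height stalled at 0.1906 over the last 1.3 mm commanded, and the force is up about 3.5 N. Now the swing arc.

Run:
```python
import numpy as np
r=np.array([-.0171,-.1744])
th=np.r_[0,.5,1,2,3,4,5,6,7,8,9,10,np.arange(12,74,2)]
p=[(r[0]*np.cos(t)+r[1]*np.sin(t),-r[0]*np.sin(t)+r[1]*np.cos(t)) for t in np.radians(th)]
d=np.diff(p,axis=0)
for a,b in zip(th[1:],np.round(d,4)): print(a,list(b))
```

```text
0.5 [np.float64(-0.0015), np.float64(0.0002)]
1.0 [np.float64(-0.0015), np.float64(0.0002)]
2.0 [np.float64(-0.003), np.float64(0.0004)]
3.0 [np.float64(-0.003), np.float64(0.0004)]
4.0 [np.float64(-0.003), np.float64(0.0005)]
5.0 [np.float64(-0.003), np.float64(0.0005)]
6.0 [np.float64(-0.003), np.float64(0.0006)]
7.0 [np.float64(-0.003), np.float64(0.0006)]
8.0 [np.float64(-0.003), np.float64(0.0007)]
9.0 [np.float64(-0.003), np.float64(0.0007)]
10.0 [np.float64(-0.003), np.float64(0.0008)]
12.0 [np.float64(-0.0059), np.float64(0.0017)]
14.0 [np.float64(-0.0058), np.float64(0.002)]
16.0 [np.float64(-0.0057), np.float64(0.0022)]
18.0 [np.float64(-0.0056), np.float64(0.0024)]
20.0 [np.float64(-0.0056), np.float64(0.0025)]
22.0 [np.float64(-0.0055), np.float64(0.0027)]
24.0 [np.float64(-0.0054), np.float64(0.0029)]
26.0 [np.float64(-0.0053), np.float64(0.0031)]
28.0 [np.float64(-0.0052), np.float64(0.0033)]
30.0 [np.float64(-0.005), np.float64(0.0035)]
32.0 [np.float64(-0.0049), np.float64(0.0036)]
34.0 [np.float64(-0.0048), np.float64(0.0038)]
36.0 [np.float64(-0.0046), np.float64(0.004)]
38.0 [np.float64(-0.0045), np.float64(0.0041)]
40.0 [np.float64(-0.0044), np.float64(0.0043)]
42.0 [np.float64(-0.0042), np.float64(0.0044)]
44.0 [np.float64(-0.004), np.float64(0.0046)]
46.0 [np.float64(-0.0039), np.float64(0.0047)]
48.0 [np.float64(-0.0037), np.float64(0.0049)]
50.0 [np.float64(-0.0035), np.float64(0.005)]
52.0 [np.float64(-0.0034), np.float64(0.0051)]
54.0 [np.float64(-0.0032), np.float64(0.0052)]
56.0 [np.float64(-0.003), np.float64(0.0053)]
58.0 [np.float64(-0.0028), np.float64(0.0054)]
60.0 [np.float64(-0.0026), np.float64(0.0055)]
62.0 [np.float64(-0.0024), np.float64(0.0056)]
64.0 [np.float64(-0.0022), np.float64(0.0057)]
66.0 [np.float64(-0.002), np.float64(0.0058)]
68.0 [np.float64(-0.0018), np.float64(0.0058)]
70.0 [np.float64(-0.0016), np.float64(0.0059)]
72.0 [np.float64(-0.0014), np.float64(0.006)]
```

Request:
{"method": "play_rows", "body": {
  "linear": [
    [-0.0008,0.0001,0],
    [-0.0008,0.0001,0],
    [-0.0008,0.0001,0],
    [0,0,0]
  ],
  "turn": [-0.25,-0.25,-0.25,0]
}}

```text
time: 18.62
tool_pos: [0.634, -0.096, 0.1915]
tool_rot: [0.0, 0.995, 0.104, -0.001]
contact_force: [0.9, -6.8, -18.2]
gripper_width: 0.358
grasp_force: 60.9
```

Request:
{"method": "play_rows", "body": {
  "linear": [
    [-0.0007,0.0001,0],
    [-0.0007,0.0001,0],
    [0,0,0]
  ],
  "turn": [-0.25,-0.25,0]
}}

```text
time: 19.0
tool_pos: [0.6326, -0.0958, 0.1915]
tool_rot: [0.0, 0.995, 0.1, -0.002]
contact_force: [-0.4, -7.5, -19.4]
gripper_width: 0.356
grasp_force: 60.9
```

Request:
{"method": "play_rows", "body": {
  "linear": [
    [-0.001,0.0001,0],
    [-0.001,0.0001,0],
    [-0.001,0.0002,0],
    [0,0,0]
  ],
  "turn": [-0.33,-0.33,-0.33,0]
}}

```text
time: 19.5
tool_pos: [0.6296, -0.0954, 0.1916]
tool_rot: [0.0, 0.996, 0.091, -0.002]
contact_force: [-0.2, -7.4, -18.6]
gripper_width: 0.357
grasp_force: 60.9
```

The tool is 6.3 mm out with no pull force, so the pawl is clear. Swinging on slowly.

Request:
{"method": "play_rows", "body": {
  "linear": [
    [-0.0015,0.0002,0],
    [-0.003,0.0004,0],
    [-0.003,0.0005,0],
    [-0.003,0.0005,0],
    [-0.003,0.0006,0],
    [-0.003,0.0006,0],
    [-0.003,0.0007,0],
    [-0.003,0.0007,0]
  ],
  "turn": [-0.5,-1,-1,-1,-1,-1,-1,-1]
}}

```text
time: 20.5
tool_pos: [0.607, -0.0908, 0.1915]
tool_rot: [-0.0, 1.0, 0.026, -0.001]
contact_force: [-0.1, -6.2, -19.8]
gripper_width: 0.357
grasp_force: 60.9
```

Request:
{"method": "play_rows", "body": {
  "linear": [
    [-0.003,0.0008,0],
    [-0.0044,0.0012,0],
    [-0.0059,0.0018,0],
    [-0.0058,0.002,0],
    [-0.0057,0.0022,0],
    [-0.0056,0.0024,0],
    [-0.0056,0.0025,0],
    [-0.0055,0.0027,0]
  ],
  "turn": [-1,-1.5,-2,-2,-2,-2,-2,-2]
}}

```text
time: 21.5
tool_pos: [0.5665, -0.0736, 0.1933]
tool_rot: [-0.001, 0.995, -0.101, 0.0]
contact_force: [5.0, 2.7, -23.2]
gripper_width: 0.357
grasp_force: 61.1
```

Request:
{"method": "play_rows", "body": {
  "linear": [
    [-0.0054,0.0029,-0.001],
    [-0.0053,0.0031,-0.001],
    [-0.0052,0.0033,-0.001],
    [-0.005,0.0035,-0.001],
    [-0.0049,0.0036,-0.001],
    [-0.0048,0.0038,0],
    [-0.0046,0.004,0],
    [-0.0045,0.0041,0]
  ],
  "turn": [-2,-2,-2,-2,-2,-2,-2,-2]
}}

```text
time: 22.5
tool_pos: [0.5292, -0.0448, 0.1918]
tool_rot: [-0.002, 0.971, -0.238, 0.004]
contact_force: [5.6, 7.0, -16.0]
gripper_width: 0.358
grasp_force: 61.9
```

Request:
{"method": "play_rows", "body": {
  "linear": [
    [-0.004,0.0047,0],
    [-0.0038,0.0048,0],
    [-0.0036,0.005,0],
    [-0.0035,0.0051,0],
    [-0.0037,0.0049,0],
    [-0.0035,0.005,0],
    [-0.0034,0.0051,0],
    [-0.0032,0.0052,0]
  ],
  "turn": [-2,-2,-2,-2,-2,-2,-2,-2]
}}

```text
time: 23.5
tool_pos: [0.5006, -0.0058, 0.1919]
tool_rot: [-0.002, 0.929, -0.371, 0.004]
contact_force: [6.1, 4.0, -16.5]
gripper_width: 0.358
grasp_force: 61.8
```

Run:
```python
from h import *
s=grab_frame("scene");t=grab_frame("top")
st=state();print(st["time"],st["tool_pos"],st["contact_force"],st["ft_torque"],st["joint_pos"])
a=np.hstack([s[100:380,150:430],t[80:360,140:420]])
cv2.imwrite("pics/i.png",cv2.convertScaleAbs(cv2.resize(a,(800,400)),alpha=1.8,beta=10)[...,::-1])
```

```text
23.6 [ 0.50044102 -0.00541908  0.19198617] [  5.85353955   3.8911706  -14.60056337] [ 0.86162347 -0.610287    0.10601057] [-0.16156439 -0.23084417  1.9445934   0.00345137  1.41957678  2.16713065]
```

View pics/i.png

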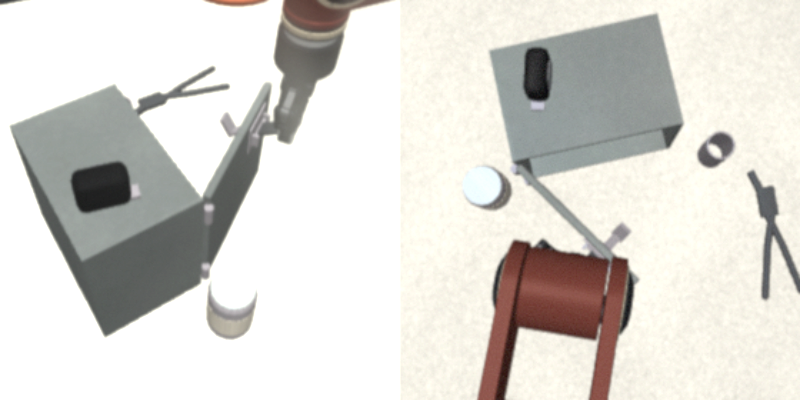

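The door stands open at about 57° (top panel: hinge (520,168), free edge (610,255)), still held, with the bystanders untouched. About 16° more, then a soft stop.

Request:
{"method": "play_rows", "body": {
  "linear": [
    [-0.0026,0.0057,-0.0005],
    [-0.0024,0.0057,-0.0005],
    [-0.0022,0.0057,-0.0005],
    [-0.002,0.0058,-0.0005],
    [-0.0018,0.0058,0],
    [-0.0016,0.0059,0],
    [-0.0014,0.006,0],
    [-0.0012,0.006,0]
  ],
  "turn": [-2,-2,-2,-2,-2,-2,-2,-2]
}}

```text
time: 24.6
tool_pos: [0.484, 0.0397, 0.1909]
tool_rot: [-0.001, 0.868, -0.496, 0.002]
contact_force: [-3.8, -1.1, -8.4]
gripper_width: 0.362
grasp_force: 62.7
```

Request:
{"method": "play_rows", "body": {
  "linear": [
    [-0.0006,0.003,0],
    [-0.0003,0.0015,0],
    [0,0,0],
    [0,0,0]
  ],
  "turn": [-1,-0.5,0,0]
}}

```text
time: 25.1
tool_pos: [0.483, 0.0443, 0.1902]
tool_rot: [-0.001, 0.862, -0.507, 0.002]
contact_force: [-6.0, 0.7, -4.1]
gripper_width: 0.357
grasp_force: 63.2
```

The door is at about 73°. Releasing, then retreating straight up and back.

Request:
{"method": "play_rows", "body": {
  "linear": [
    [0,0,0],
    [0,0,0],
    [0,0,0],
    [0,0,0],
    [0,0,0]
  ],
  "turn": [0,0,0,0,0],
  "hand": 0.065
}}

```text
time: 25.72
tool_pos: [0.4822, 0.0441, 0.1867]
tool_rot: [-0.0, 0.862, -0.507, 0.0]
contact_force: [-0.1, 1.8, 0.2]
gripper_width: 0.762
grasp_force: 0.0
```

Request:
{"method": "play_rows", "body": {
  "linear": [
    [0,0,0.005],
    [0,0,0.01],
    [0,0,0.02],
    [0,0,0.03],
    [0,0,0.03],
    [0,0,0.03],
    [0,0,0.03],
    [0,0,0]
  ],
  "turn": [0,0,0,0,0,0,0,0]
}}

```text
time: 26.72
tool_pos: [0.4834, 0.0441, 0.3464]
tool_rot: [-0.002, 0.862, -0.507, 0.003]
contact_force: [0.8, 0.4, -0.6]
gripper_width: 0.756
grasp_force: 0.0
```

Run:
```python
from h import *
s=grab_frame("scene");t=grab_frame("top")
st=state();print(st["time"],st["tool_pos"],st["contact_force"],st["joint_vel"])
a=np.hstack([s[100:380,150:430],t[80:360,140:420]])
cv2.imwrite("pics/j.png",cv2.convertScaleAbs(cv2.resize(a,(800,400)),alpha=1.8,beta=10)[...,::-1])
```

```text
26.825 [0.48212596 0.04417661 0.3420953 ] [-0.22482328  0.29915455 -1.07532878] [-0.00144     0.01431872  0.03559349  0.00079028 -0.00258067 -0.00014607]
```

View pics/j.png

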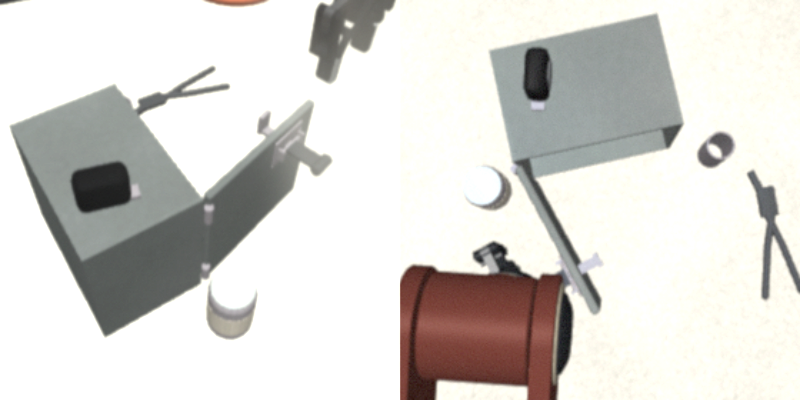

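The door stands open at about 74° (hinge (520,168), free edge (597,310)) with the paddle back level. The gripper is clear above and the bystanders are where they were. Handing in.

```bash
python3 -c "
from plant import *
print(job_done())"
```

```text
the job is handed in; nothing more can be done
None
```

The cabinet door stands open at about 74°, the paddle is released and back level, the surrounding things were left alone, and the job is handed in after about 27 s of robot time; the hand-in call returned no verdict.

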